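# Seat the lap plate on its drive hub

### The arm

A 7-joint arm with a two-finger parallel gripper is mounted at the origin on the work surface. World frame = base frame: x ahead of the robot, y to its left, z up, the work surface at z = 0. Lengths are in m, angles in rad, forces in N, time in s.
With the tool pointing down it reaches from about 0.4 to 0.85 m from the base axis. Payload 10.4 kg.
Tool frame: the origin (TCP) lies midway between the tips of the shut fingers; the grasp point (between the pads) lies 19 mm behind it; z points along the fingers, x is the direction in which the jaws open and shut, and the axes are right-handed (so a half turn about z gives the same grasp; the last joint's range is limited). The gripper opens to 85 mm and grips with 20 to 120 N. Pads are 22 mm wide; open, the fingers measure 114 mm over their backs; the gripper's body (76 mm by 85 mm) begins 54 mm behind the grasp point. The pads swing forward as they close: fully open they stand 13 mm farther back than shut.
Start: joints at [-0.023, 0.332, -0.065, 1.46, 0.022, 1.35, -0.088], TCP at [0.625, 0, 0.231] pointing down, gripper open.
Joint ranges: [-2.6, 2.6], [-0.5, 2.12], [-1.47, 1.34], [0.16, 2.42], [-1.27, 4.41], [0.06, 2.06], [-2.6, 2.6]. Speed limits (rad/s): [2.22, 2.22, 2.79, 2.79, 3.14, 3.14, 3.14].

### API

Orientations are given as a unit quaternion [x, y, z, w].
In Python, from workcell import telemetry, eyes, order gives the robot as it stands.
- The arm moves only by the tool servo_tool, never from a script. Its argument "deltas" is a list of rows, each a list of 3 entries, a list of its own where there are three numbers: the shift along the tool's x, y, z in cm, then the turn about the tool's z in rad, then the finger opening in cm, from 0 to 8.54. A call has 1 to 12 rows; each row shifts and turns the pose as measured when the row begins, along the tool's axes as they then stand; what a row does not reach is not made up. A row lasts 1/12 s, in which the tool goes at most 41.7 mm and 7.16 degrees, less where a joint would pass 70% of its speed; a pose out of reach is approached as far as the arm can. A call is refused whole if a number of a shift passes 4.17 or a number of a turn 0.125, either way. A call with a gripper value outside its range is refused whole. The fingers move at their own pace and stop on an object; "force" is the grip in N (left out, the last holds). Time passes only in rows, so rows that do not move let the fingers close. It gives the time, the measured TCP pose, the force and the opening at its end, in the units of the state.
- telemetry.get_obs(): the state, without advancing time (a new reading comes with each control period).
- eyes.camera(name): name is "scene" or "side" or "wrist"; returns (picture, depth): 420x560x3 uint8, blue, green, red; 420x560 float32, m along the optical axis (not along the pixel's ray), 0 where there is no reading.
- eyes.calibration(name): a dict with "fx", "fy", "cx", "cy" (pixels), "distortion" ([k1, k2, p1, p2, k3] as OpenCV has them; the pictures are not rectified), "rvec" (rotation vector, rad) and "tvec" (3), from world to camera coordinates, as OpenCV has them. Camera axes: x right, y down, z forward; pixel columns grow to the right and rows downward; lengths in m; the calibration is good to about 2 mm. A picture is of the moment at which its call begins: read the wrist's pose just before it. calibration takes no time and is no camera call; for the wrist camera it gives the pose at the moment of the call.
- order.hand_in(): hands the job in, once; it reports no verdict.
The state is a dict: "clock": time; "joint_pos": joint angles; "joint_velocities": joint speeds; "tau": joint torques, N m; "position": TCP position; "ee_rot": TCP orientation; "ft_force": force on the tool from outside, world axes, zero at the start; "torque": the same for the moment, N m; "grip_width": opening from 0.0 (shut) to 1.0 (fully open).
Only numpy, scipy, OpenCV 4.12 (cv2) and the standard library are available. Lean on these libraries where they do the work, as an engineer would, in place of code of your own. Each camera call takes 0.05 s, during which the arm holds its last target. There are 200 camera calls.

### The job

On the goldsmith's bench, the polishing lap's drive hub stands bare, with a tapered spindle and three pins. Take the one lap plate that fits it (the big plate with three large holes, not the four-hole plate nor the small one), set it over the spindle turned so that its holes line up with the pins, lower it fully home, flat on the hub, and let go only when it is down. Leave the other two plates where they are.

Things in the scene. Friction and masses are not known exactly. Their poses are not given: they have to be found in the camera images.
- plate_mid (a point): Big aluminium lap plate: disc 130 mm across, 8 mm thick, lying flat; collar (44 mm outside, 34 mm through bore) on its centre, top 52 mm above the underside, gripped from above at any yaw. THREE 24 mm through holes, centres 42 mm from the axis, 120 degrees apart. 0.35 kg. Point: on the axis, 30 mm above the underside, mid-height of the bare collar; z up, x over a hole.
- hub_face (a point): Fixed dark steel drive hub; flat top face 124 mm across, 45 mm above the bench. On it: tapered spindle (24 mm at foot, 10 at tip, 60 tall) and three pins (10 mm wide, 22 tall, 42 mm from the axis, 120 degrees apart). Point: centre of the top face; z up, x over a pin. Seated, the plate's underside lies on the face, a pin in each hole; out of line it stands 22 mm too high.
- plate4_mid (a point): Like the big plate (disc 130 mm across, 8 thick, 44 mm collar to 52 mm high) but with FOUR 20 mm holes 42 mm from the axis, 90 degrees apart: does not fit, leave alone. Point: on the axis, 30 mm above the underside; z up, x over a hole.
- plate_small_mid (a point): Smaller aluminium plate: disc 100 mm across, 8 thick, 44 mm collar to 52 mm high, three 12 mm holes 34 mm from the axis: does not fit, leave alone. Point: on the axis, 30 mm above the underside; z up, x over a hole.
Things that resemble listed ones, but are neither listed nor needed, are in the scene too. What is shaped like the part that bears hub_face but white is not meant.

How it is judged:
By the outcome, as a careful person would: the job done as asked, in the order asked, and still so for the second after the job is handed in, with the robot touching nothing.
It also fails if it takes over 40 s, if anything falls off the work surface, if the arm or the gripper's body presses on something with over 40 N, if the wrist force passes 120 N, or if a joint passes its speed limit or range.

## Working session

There is one attempt and no reset: what is moved stays moved. The work goes in short steps, Python scripts to look and compute and a tool call to move; the robot and the scene stay as the last step left them, time stands still between calls to the robot, and variables do not carry over. Pictures are saved under pics/ and viewed, about 8 in all and at most 12, crops included, and the job is handed in when it is done.

Besides the shell and the picture viewer there is one more tool, called as name([rows], argument=value, ...), one row to a line, values as JSON. servo_tool: Moves the arm, as the interface text tells. Its arguments: {"type":"object","properties":{"deltas":{"type":"array"},"force":{"type":"number"}},"required":["deltas"]}

```bash
mkdir -p pics
cat > h.py <<'E'
import numpy as np, cv2
from workcell import telemetry, eyes, order
def cal(n):
    c=eyes.calibration(n); K=np.array([[c['fx'],0,c['cx']],[0,c['fy'],c['cy']],[0,0,1.]])
    R=cv2.Rodrigues(np.array(c['rvec'],float))[0]; return K,np.array(c['distortion'],float),R,np.array(c['tvec'],float).ravel()
def ray(C,px):
    K,d,R,t=C; u=cv2.undistortPoints(np.array(px,float).reshape(-1,1,2),K,d).reshape(-1,2)
    return -R.T@t, np.c_[u,np.ones(len(u))]@R
def onplane(C,px,z):
    o,r=ray(C,px); return o+r*((z-o[2])/r[:,2])[:,None]
def proj(C,P):
    K,d,R,t=C; return cv2.projectPoints(np.array(P,float).reshape(-1,3),cv2.Rodrigues(R)[0],t,K,d)[0].reshape(-1,2)
def cloud(C,dep):
    v,u=np.nonzero(dep>0); K,d,R,t=C
    n=cv2.undistortPoints(np.c_[u,v].astype(float).reshape(-1,1,2),K,d).reshape(-1,2)
    P=np.full(dep.shape+(3,),np.nan); P[v,u]=(np.c_[n,np.ones(len(n))]*dep[v,u][:,None]-t)@R
    return P
E
python3 - <<'E'
from h import *
for n in ['scene','side','wrist']:
    C=cal(n); im,d=eyes.camera(n); cv2.imwrite(f'pics/{n}0.png',im); np.savez(f'{n}0.npz',im=im,d=d,K=C[0],D=C[1],R=C[2],t=C[3])
    print(n,-C[2].T@C[3],C[2][2])
o=telemetry.get_obs();print(o)
E
```

```text
scene [ 1.08367756 -0.00122374  0.91007973] [-0.56240808  0.02119496 -0.82658813]
side [0.12165004 0.82302182 0.85906037] [ 0.31847652 -0.67611258 -0.66441289]
wrist [0.62523961 0.07885286 0.37379371] [-0.00204051 -0.30578248 -0.95209921]
{'clock': 0.15, 'joint_pos': array([-0.02261293,  0.33275411, -0.06472107,  1.4607224 ,  0.02161001,
        1.34992418, -0.08851631]), 'joint_velocities': array([-7.57967579e-05, -2.92793205e-03,  3.50700540e-04, -4.56427367e-03,
       -2.43314578e-04, -9.18867189e-04,  1.78716611e-03]), 'tau': array([ 1.13752249e-03, -6.25829744e+01,  4.95374459e-02, -3.91853535e+01,
        1.63436425e-02,  7.44175835e-03, -2.63868424e-05]), 'position': array([6.24717426e-01, 1.72622336e-05, 2.30694059e-01]), 'ee_rot': array([ 9.99999845e-01,  1.75516996e-05, -5.55516722e-04,  2.51692259e-05]), 'ft_force': array([ 0.0964475 ,  0.3396656 , -0.42314157]), 'torque': array([-0.08966782, -0.02187282, -0.0465723 ]), 'grip_width': 0.9966776227091696}
```

View pics/scene0.png

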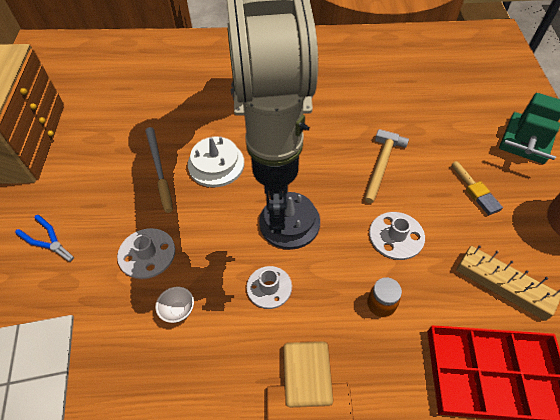

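View pics/side0.png

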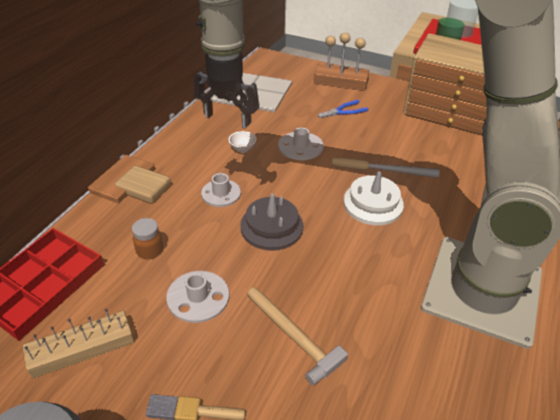

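The scene view shows the dark hub at about (288,218), under the gripper, and the white decoy at (215,160). The big plates are at (147,252) and (397,235), and the small plate is at (269,286). I'll enlarge the two big plates and the hub.

Run:
```python
import cv2,numpy as np
s=cv2.imread('pics/scene0.png'); d=cv2.imread('pics/side0.png')
f=lambda im,x,y,w,h:cv2.resize(im[y:y+h,x:x+w],(400,300),interpolation=cv2.INTER_CUBIC)
cv2.imwrite('pics/crop0.png',np.vstack([np.hstack([f(s,107,220,80,60),f(s,357,205,80,60)]),np.hstack([f(d,156,260,80,60),f(d,226,185,100,75)])]))
```

```text
(no output)
```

View pics/crop0.png

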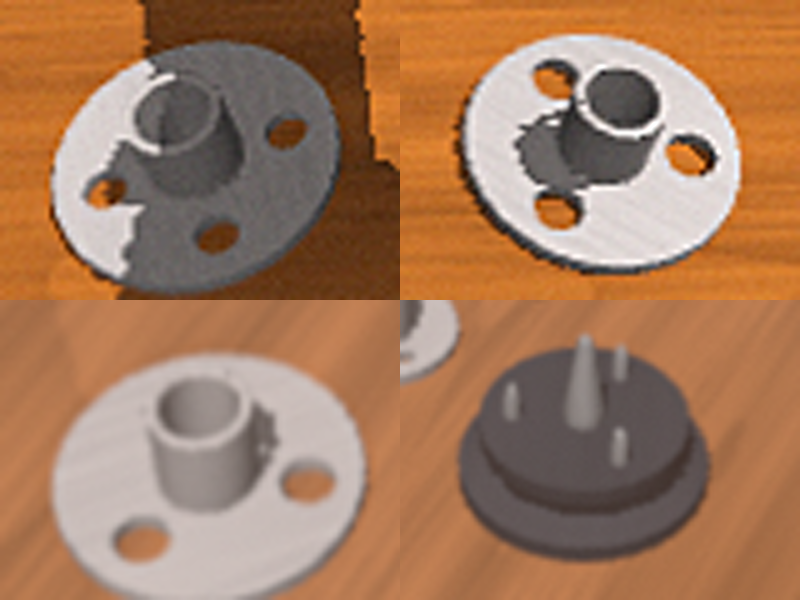

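View pics/wrist0.png

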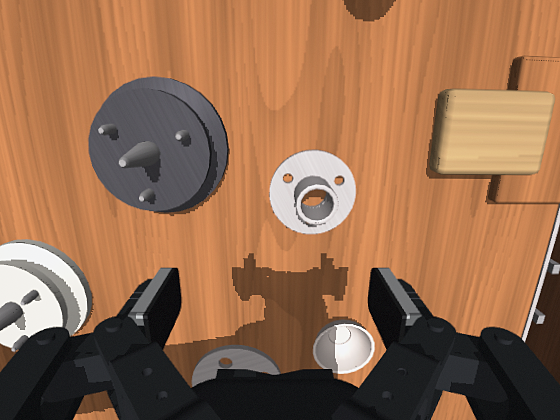

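The right plate at (397,235) has three large holes, about (388,221), (415,236) and (389,247), so it is the one to take. The left plate has four. The wrist view shows the hub at about (155,145) with three pins. Next I'll measure both from depth.

```bash
cat >> h.py <<'E'
from scipy.ndimage import label
from scipy.optimize import least_squares
def circ(X):
    r=least_squares(lambda p:np.hypot(X[:,0]-p[0],X[:,1]-p[1])-p[2],[*X.mean(0),.05],loss='soft_l1',f_scale=.001); return r.x
def tri(A,c):  # phase of 3-fold pattern, mod 120deg, and per-point angles
    a=np.arctan2(*(A-c).T[::-1]); return np.degrees(np.angle(np.exp(3j*a).sum())/3), np.degrees(a), np.hypot(*(A-c).T)
def hubfit(P,g):
    r=np.hypot(P[...,0]-g[0],P[...,1]-g[1])
    face=(abs(P[...,2]-.045)<.006)&(r<.08); 
    lab,n=label((P[...,2]>.060)&(r<.07)); out=[]
    for i in range(1,n+1):
        q=P[lab==i]; 
        if len(q)<4: continue
        z=q[:,2].max(); out.append((len(q),*q[q[:,2]>z-.004].mean(0),z))
    return P[face],np.array(out)
E
python3 - <<'E'
from h import *
np.set_printoptions(precision=4,suppress=True)
def ld(n):
    z=np.load(n+'0.npz'); C=(z['K'],z['D'],z['R'],z['t']); return C,cloud(C,z['d'])
for n,px in [('scene',(397,240)),('side',(200,298))]:
    C,P=ld(n); g=onplane(C,[px],.008)[0]; print(n,'guess',g)
    r=np.hypot(P[...,0]-g[0],P[...,1]-g[1])
    col=P[(P[...,2]>.048)&(P[...,2]<.06)&(r<.05)]; print('rim',circ(col[:,:2]),np.median(col[:,2]))
    disc=P[(abs(P[...,2]-.008)<.003)&(r<.075)]; print('disc',disc.mean(0),np.ptp(disc,axis=0))
C,P=ld('scene'); hp=onplane(C,[(388,220.6),(415,236),(388.6,247)],.008)[:,:2]; c=circ(hp)
print('holes',hp,c,tri(hp,c[:2]))
for n,px in [('wrist',(150,150)),('side',(272,218))]:
    C,P=ld(n); g=onplane(C,[px],.045)[0]; f,o=hubfit(P,g); print(n,g,'face',f.mean(0),f[:,2].std(),len(f),(f.max(0)+f.min(0))/2,np.ptp(f,axis=0)); print(o)
C,_=ld('wrist'); tp=onplane(C,[(103,129),(180,136),(147,196)],.067)[:,:2];c=circ(tp);print(tp,c,tri(tp,c[:2]))
E
```

```text
scene guess [0.5625 0.2843 0.008 ]
rim [0.5461 0.2875 0.0193] 0.05052781239203919
disc [0.557  0.2847 0.0072] [0.1222 0.1283 0.006 ]
side guess [0.5348 0.2939 0.008 ]
rim [0.5446 0.2895 0.0197] 0.05207187424493083
disc [0.5395 0.2967 0.0082] [0.142 0.13  0.006]
holes [[0.5071 0.2726]
 [0.5531 0.3289]
 [0.5806 0.2613]] [0.5469 0.287  0.0424] (np.float64(-38.60930067109067), array([-160.0712,   81.6432,  -37.4005]), array([0.0424, 0.0424, 0.0424]))
wrist [0.4993 0.0345 0.045 ] face [0.4994 0.0355 0.0457] 0.000904465645147926 10566 [0.497  0.0324 0.045 ] [0.125  0.1231 0.0119]
[[  99.        0.464     0.0563    0.0674    0.0694]
 [  82.        0.5361    0.0498    0.0671    0.0691]
 [ 645.        0.4984    0.0326    0.1053    0.1076]
 [  77.        0.4946   -0.0087    0.0671    0.0689]
 [4224.        0.5639    0.0128    0.3212    0.3235]
 [   8.        0.5646    0.0097    0.3136    0.3141]]
side [0.4907 0.0451 0.045 ] face [0.4937 0.0401 0.0448] 0.0018502037489536876 1377 [0.4971 0.0336 0.0449] [0.1255 0.1268 0.0118]
[[  6.       0.551    0.0121   0.2984   0.3003]
 [125.       0.4965   0.0342   0.104    0.1061]
 [ 14.       0.4935  -0.0083   0.0663   0.0681]
 [ 13.       0.535    0.052    0.0665   0.0677]
 [ 15.       0.4622   0.0579   0.0667   0.0684]]
[[ 0.4654  0.0573]
 [ 0.5373  0.0502]
 [ 0.4996 -0.0075]] [0.4994 0.0338 0.0413] (np.float64(26.340519203954077), array([145.3725,  23.2845, -89.6188]), array([0.0413, 0.0413, 0.0413]))
```

servo_tool([
  [[-1.2,-3.2,0],0,8.54],
  [[-1.2,-3.2,0],0,8.54],
  [[-1.2,-3.2,0],0,8.54],
  [[-1.2,-3.2,0],0,8.54],
  [[-1.2,-3.2,0],0,8.54],
  [[-1.2,-3.2,0],0,8.54],
  [[-0.7,-2.3,0],0,8.54],
  [[0,0,0],0,8.54],
])

```text
clock: 0.82
position: [0.5416, 0.2204, 0.2272]
ee_rot: [1.0, -0.004, -0.003, 0.001]
ft_force: [-0.3, 0.8, 0.1]
grip_width: 1.002
```

Run:
```python
from h import *
np.set_printoptions(precision=4,suppress=True)
C=cal('wrist'); im,d=eyes.camera('wrist'); cv2.imwrite('pics/wrist1.png',im); np.savez('wrist1.npz',im=im,d=d,K=C[0],D=C[1],R=C[2],t=C[3])
P=cloud(C,d); g=(.546,.288); r=np.hypot(P[...,0]-g[0],P[...,1]-g[1])
col=P[(P[...,2]>.048)&(P[...,2]<.058)&(r<.05)]; print(len(col),circ(col[:,:2]),np.median(col[:,2]),np.ptp(col,axis=0))
print(proj(C,[.546,.288,.008]),telemetry.get_obs()['position'])
```

```text
695 [0.5449 0.2881 0.0193] 0.05242297671299197 [0.0435 0.043  0.0069]
[[278.9189 113.6338]] [0.5424 0.2183 0.2271]
```

View pics/wrist1.png

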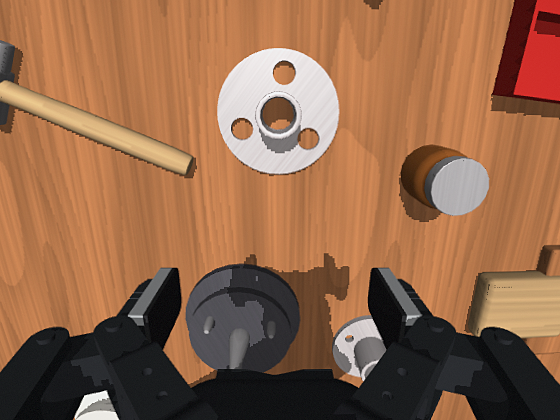

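The wrist view confirms the three-hole plate, with holes at (284,72), (242,128) and (309,138) and the collar at (278,116).

Run:
```python
from h import *
np.set_printoptions(precision=4,suppress=True)
z=np.load('wrist1.npz'); C=(z['K'],z['D'],z['R'],z['t'])
hp=onplane(C,[(284,72),(242,128),(309,138)],.008)[:,:2]; c=circ(hp); print(hp,c,tri(hp,c[:2]),tri(hp,np.array([.545,.288])))
z=np.load('wrist0.npz'); C=(z['K'],z['D'],z['R'],z['t'])
A=np.array([[.464,.0563],[.5361,.0498],[.4946,-.0087]]);c=circ(A);print('hub',c,tri(A,c[:2]))
```

```text
[[0.5514 0.3298]
 [0.506  0.2733]
 [0.5787 0.2621]] [0.5455 0.288  0.0421] (np.float64(-38.55145483576038), array([  81.8977, -159.5418,  -38.0106]), array([0.0421, 0.0421, 0.0421])) (np.float64(-38.5571773980519), array([  81.254 , -159.3474,  -37.5779]), array([0.0422, 0.0417, 0.0425]))
hub [0.4982 0.0327 0.0416] (np.float64(24.9020895839421), array([145.4101,  24.287 , -94.9909]), array([0.0416, 0.0416, 0.0416]))
```

servo_tool([
  [[0.15,-3.5,0],0,8.54],
  [[0.15,-3.4,0],0,8.54],
  [[0,0,0],-0.12,8.54],
  [[0,0,0],-0.12,8.54],
  [[0,0,0],-0.12,8.54],
  [[0,0,0],-0.12,8.54],
  [[0,0,0],-0.12,8.54],
  [[0,0,0],-0.12,8.54],
  [[0,0,0],-0.12,8.54],
  [[0,0,0],-0.06,8.54],
  [[0,0,0],0,8.54],
])

```text
clock: 1.78
position: [0.5528, 0.2754, 0.2231]
ee_rot: [0.897, 0.442, -0.006, 0.004]
ft_force: [0.1, -0.6, -0.6]
grip_width: 1.002
```

```bash
cat >> h.py <<'E'
def goto(x,y,z,yaw):
    from scipy.spatial.transform import Rotation as Ro
    o=telemetry.get_obs(); R=Ro.from_quat(o['ee_rot']).as_matrix(); p=o['position']
    a=np.degrees(np.arctan2(R[1,0],R[0,0])); print('t',o['clock'],'pos',p.round(4),'yaw',a.round(2),'tilt',R[:2,2].round(4),'F',o['ft_force'].round(1),'w',round(o['grip_width']*8.54,2))
    print('tool cm',(R.T@(np.array([x,y,z])-p)*100).round(2),'turn',-np.radians(yaw-a).round(3))
E
python3 -c "
from h import *
goto(.5455,.288,.1,51.5)"
```

```text
t 1.7833 pos [0.5528 0.2754 0.2231] yaw 52.47 tilt [-0.0076 -0.0131] F [ 0.1 -0.6 -0.6] w 8.56
tool cm [ 0.74 -1.37 12.29] turn 0.017
```

servo_tool([
  [[0.4,-0.7,1],0.017,8.54],
  [[0.35,-0.7,2],0,8.54],
  [[0,0,2],0,8.54],
  [[0,0,2],0,8.54],
  [[0,0,2],0,8.54],
  [[0,0,2],0,8.54],
  [[0,0,1],0,8.54],
  [[0,0,0],0,8.54],
])

```text
clock: 2.45
position: [0.551, 0.2793, 0.0982]
ee_rot: [0.908, 0.42, -0.005, 0.006]
ft_force: [-0.3, -0.4, -0.2]
grip_width: 0.996
```

```bash
python3 -c "
from h import *
goto(.5455,.288,.016,51.5)"
```

```text
t 2.45 pos [0.551  0.2793 0.0982] yaw 49.65 tilt [-0.0043 -0.0163] F [-0.3 -0.4 -0.2] w 8.5
tool cm [ 0.43 -1.04  8.21] turn -0.032
```

servo_tool([
  [[0.25,-0.5,0],-0.016,8.54],
  [[0.25,-0.5,0],-0.016,8.54],
  [[0,0,0],0,8.54],
  [[0,0,0],0,8.54],
])

```text
clock: 2.78
position: [0.5478, 0.2902, 0.1009]
ee_rot: [0.901, 0.434, -0.004, 0.007]
ft_force: [0.7, -0.1, 0.7]
grip_width: 1.001
```

```bash
python3 -c "
from h import *
goto(.5455,.288,.016,51.5)"
```

```text
t 2.7833 pos [0.5478 0.2902 0.1009] yaw 51.45 tilt [-0.0019 -0.0155] F [ 0.7 -0.1  0.7] w 8.55
tool cm [-0.2  -0.11  8.49] turn -0.001
```

servo_tool([
  [[-0.1,-0.05,1.5],0,8.54],
  [[-0.1,-0.05,1.5],0,8.54],
  [[0,0,1.5],0,8.54],
  [[0,0,1.5],0,8.54],
  [[0,0,1],0,8.54],
  [[0,0,0],0,8.54],
])

```text
clock: 3.28
position: [0.5497, 0.2919, 0.0357]
ee_rot: [0.901, 0.434, 0.002, 0.006]
ft_force: [0.0, 0.2, 0.3]
grip_width: 1.001
```

```bash
python3 -c "
from h import *
goto(.5455,.288,.016,51.5)"
```

```text
t 3.2833 pos [0.5497 0.2919 0.0357] yaw 51.48 tilt [ 0.0094 -0.0093] F [0.  0.2 0.3] w 8.55
tool cm [-0.56 -0.11  1.97] turn -0.0
```

servo_tool([
  [[-0.3,-0.05,0.6],0,8.54],
  [[-0.2,-0.05,0.6],0,8.54],
  [[0,0,0.5],0,8.54],
  [[0,0,0],0,8.54],
])

```text
clock: 3.62
position: [0.5469, 0.289, 0.0199]
ee_rot: [0.901, 0.434, 0.004, 0.006]
ft_force: [0.4, 0.1, -0.5]
grip_width: 0.997
```

```bash
python3 -c "
from h import *
goto(.5455,.288,.016,51.5)"
```

```text
t 3.6167 pos [0.5469 0.289  0.0199] yaw 51.48 tilt [ 0.0124 -0.0077] F [ 0.4  0.1 -0.5] w 8.51
tool cm [-0.17 -0.06  0.39] turn -0.0
```

Centred, so I'll lower the last few millimetres and close.

servo_tool([
  [[-0.1,-0.05,0.35],0,8.54],
  [[0,0,0],0,6],
  [[0,0,0],0,5],
  [[0,0,0],0,4],
  [[0,0,0],0,3.5],
  [[0,0,0],0,3.5],
  [[0,0,0],0,3.5],
  [[0,0,0],0,3.5],
  [[0,0,0],0,3.5],
  [[0,0,0],0,3.5],
], force=60)

```text
clock: 4.45
position: [0.5465, 0.2887, 0.0176]
ee_rot: [0.901, 0.434, 0.005, 0.006]
ft_force: [0.1, 0.2, 0.2]
grip_width: 0.502
```

```bash
python3 -c "
from h import *
goto(.5455,.288,.016,51.5)"
```

```text
t 4.45 pos [0.5465 0.2887 0.0176] yaw 51.47 tilt [ 0.0138 -0.0072] F [0.1 0.2 0.2] w 4.28
tool cm [-0.12 -0.04  0.16] turn -0.001
```

servo_tool([
  [[0,0,-1],0,3.5],
  [[0,0,-2],0,3.5],
  [[0,0,-2],0,3.5],
  [[0,0,-2],0,3.5],
  [[0,0,-2],0,3.5],
  [[0,0,-2],0,3.5],
  [[0,0,-2],0,3.5],
  [[0,0,-2],0,3.5],
  [[0,0,-1],0,3.5],
  [[0,0,0],0,3.5],
  [[0,0,0],0,3.5],
])

```text
clock: 5.37
position: [0.5407, 0.2887, 0.1859]
ee_rot: [0.901, 0.435, 0.001, 0.006]
ft_force: [0.2, 0.7, -4.1]
grip_width: 0.504
```

```bash
python3 -c "
from h import *
goto(.499,.034,.165,-5.0)"
```

```text
t 5.3667 pos [0.5407 0.2887 0.1859] yaw 51.55 tilt [ 0.0068 -0.0101] F [ 0.2  0.7 -4.1] w 4.31
tool cm [-22.53  12.54   2.32] turn 0.987
```

servo_tool([
  [[0,0,0],0.05,3.5],
  [[0,0,0],0.09,3.5],
  [[0,0,0],0.1,3.5],
  [[0,0,0],0.1,3.5],
  [[0,0,0],0.1,3.5],
  [[0,0,0],0.1,3.5],
  [[0,0,0],0.1,3.5],
  [[0,0,0],0.1,3.5],
  [[0,0,0],0.1,3.5],
  [[0,0,0],0.1,3.5],
  [[0,0,0],0.04,3.5],
  [[0,0,0],0,3.5],
])

```text
clock: 6.37
position: [0.5332, 0.2836, 0.1656]
ee_rot: [0.998, -0.064, -0.008, 0.013]
ft_force: [-0.3, 1.1, -3.1]
grip_width: 0.5
```

```bash
python3 -c "
from h import *
goto(.499,.034,.165,-5.0)"
```

```text
t 6.3667 pos [0.5332 0.2836 0.1656] yaw -7.39 tilt [-0.0176 -0.0239] F [-0.3  1.1 -3.1] w 4.27
tool cm [-0.18 25.18  0.71] turn -0.042
```

servo_tool([
  [[0,1.2,-0.2],-0.02,3.5],
  [[0,2.2,-0.2],-0.02,3.5],
  [[0,2.4,-0.1],0,3.5],
  [[0,2.4,-0.1],0,3.5],
  [[0,2.4,-0.1],0,3.5],
  [[0,2.4,-0.1],0,3.5],
  [[0,2.4,-0.1],0,3.5],
  [[0,2.4,-0.1],0,3.5],
  [[0,2.4,-0.1],0,3.5],
  [[0,1.8,-0.1],0,3.5],
  [[0,1,0],0,3.5],
  [[0,0,0],0,3.5],
])

```text
clock: 7.37
position: [0.5064, 0.044, 0.1702]
ee_rot: [0.999, -0.03, -0.018, 0.015]
ft_force: [-0.3, -0.3, -3.3]
grip_width: 0.504
```

```bash
python3 -c "
from h import *
goto(.499,.034,.165,-5.0)
for n in ('side','scene'):
    im,d=eyes.camera(n); cv2.imwrite(f'pics/{n}2.png',im)
s=cv2.imread('pics/side2.png')[130:280,180:360]; c=cv2.imread('pics/scene2.png')[120:270,200:380]
cv2.imwrite('pics/c2.png',cv2.resize(np.hstack([s,c]),None,fx=2.2,fy=2.2,interpolation=cv2.INTER_CUBIC))
"
```

```text
t 7.3667 pos [0.5064 0.044  0.1702] yaw -3.47 tilt [-0.0373 -0.0297] F [-0.3 -0.3 -3.3] w 4.3
tool cm [-0.66  1.02  0.57] turn 0.027
```

View pics/c2.png

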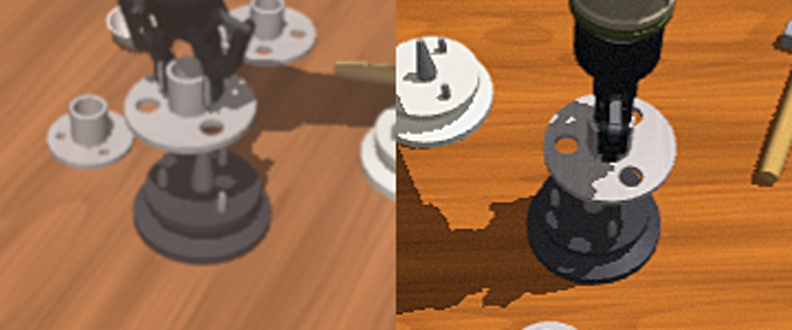

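The plate is held over the hub and its holes are roughly above the pins. The tool has drifted about 2.7° in tilt. Slow descents reduced this earlier, so I'll go up and come down again before seating.

servo_tool([
  [[-0.3,0.5,-2],0.014,3.5],
  [[-0.3,0.5,-2],0.014,3.5],
  [[0,0,-2.2],0,3.5],
  [[0,0,-2.2],0,3.5],
  [[0,0,-2.2],0,3.5],
  [[0,0,-2.2],0,3.5],
  [[0,0,-2],0,3.5],
  [[0,0,-1],0,3.5],
  [[0,0,0],0,3.5],
])

```text
clock: 8.22
position: [0.5044, 0.0581, 0.3312]
ee_rot: [0.999, -0.03, -0.022, 0.014]
ft_force: [0.2, 0.7, -4.8]
grip_width: 0.504
```

```bash
python3 -c "
from h import *
goto(.499,.034,.165,-5.0)"
```

```text
t 8.2167 pos [0.5044 0.0581 0.3312] yaw -3.52 tilt [-0.0439 -0.0258] F [ 0.2  0.7 -4.8] w 4.3
tool cm [ 0.31  1.97 16.69] turn 0.026
```

servo_tool([
  [[0,0,1.5],0,3.5],
  [[0,0,1.5],0,3.5],
  [[0,0,1.5],0,3.5],
  [[0,0,1.5],0,3.5],
  [[0,0,1.5],0,3.5],
  [[0,0,1],0,3.5],
  [[0,0,0],0,3.5],
])

```text
clock: 8.8
position: [0.4984, 0.0623, 0.2352]
ee_rot: [0.999, -0.025, -0.024, 0.013]
ft_force: [-0.2, -0.3, -3.8]
grip_width: 0.503
```

```bash
python3 -c "
from h import *
goto(.499,.034,.165,-5.0)"
```

```text
t 8.8 pos [0.4984 0.0623 0.2352] yaw -2.89 tilt [-0.0493 -0.0255] F [-0.2 -0.3 -3.8] w 4.29
tool cm [0.54 2.63 7.08] turn 0.037
```

servo_tool([
  [[0,0,0],0,3.5],
  [[0,0,0],0,3.5],
  [[0,0,0],0,3.5],
  [[0,0,0],0,3.5],
])

```text
clock: 9.13
position: [0.4984, 0.0634, 0.2353]
ee_rot: [0.999, -0.024, -0.025, 0.013]
ft_force: [0.7, 0.8, -3.3]
grip_width: 0.502
```

```bash
python3 -c "
from h import *
goto(.499,.034,.165,-5.0); print(telemetry.get_obs()['joint_pos'].round(3))"
```

```text
t 9.1333 pos [0.4984 0.0634 0.2353] yaw -2.8 tilt [-0.05   -0.0254] F [ 0.7  0.8 -3.3] w 4.29
tool cm [0.55 2.74 7.09] turn 0.038
[-0.131  0.105 -0.102  1.726  0.024  1.365 -0.287]
```

servo_tool([
  [[0.25,1,0],0.01,3.5],
  [[0.25,1,0],0.01,3.5],
  [[0,0.6,0],0.01,3.5],
  [[0,0,0],0,3.5],
])

```text
clock: 9.47
position: [0.5034, 0.034, 0.2378]
ee_rot: [0.999, -0.041, -0.023, 0.014]
ft_force: [0.2, -0.8, -2.9]
grip_width: 0.505
```

```bash
python3 -c "
from h import *
goto(.499,.034,.165,-5.0); print(telemetry.get_obs()['joint_pos'].round(3))"
```

```text
t 9.4667 pos [0.5034 0.034  0.2378] yaw -4.72 tilt [-0.0465 -0.0253] F [ 0.2 -0.8 -2.9] w 4.31
tool cm [-0.12 -0.17  7.29] turn 0.005
[-0.1    0.104 -0.075  1.723  0.025  1.366 -0.262]
```

servo_tool([
  [[3,0,0],0,3.5],
  [[3,0,0],0,3.5],
  [[0,0,0],0,3.5],
  [[0,0,0],0,3.5],
])

```text
clock: 9.8
position: [0.5649, 0.0262, 0.2353]
ee_rot: [0.999, -0.043, -0.023, 0.014]
ft_force: [-1.1, -0.4, -4.7]
grip_width: 0.501
```

```bash
python3 -c "
from h import *
goto(.499,.034,.165,-5.0); print(telemetry.get_obs()['joint_pos'].round(3))"
```

```text
t 9.8 pos [0.5649 0.0262 0.2353] yaw -4.97 tilt [-0.0464 -0.0256] F [-1.1 -0.4 -4.7] w 4.28
tool cm [-6.32 -0.42  7.3 ] turn 0.001
[-0.092  0.236 -0.056  1.574  0.032  1.381 -0.239]
```

servo_tool([
  [[-0.6,0,0],0,3.5],
  [[-0.6,0,0],0,3.5],
  [[-0.6,0,0],0,3.5],
  [[-0.6,0,0],0,3.5],
  [[-0.6,0,0],0,3.5],
  [[-0.6,0,0],0,3.5],
  [[-0.6,0,0],0,3.5],
  [[0,0,0],0,3.5],
])

```text
clock: 10.47
position: [0.5157, 0.0305, 0.2383]
ee_rot: [0.999, -0.043, -0.022, 0.014]
ft_force: [0.3, -0.1, -3.2]
grip_width: 0.509
```

```bash
python3 -c "
from h import *
goto(.499,.034,.165,-5.0); print(telemetry.get_obs()['joint_pos'].round(3))"
```

```text
t 10.4667 pos [0.5157 0.0305 0.2383] yaw -4.95 tilt [-0.0461 -0.0253] F [ 0.3 -0.1 -3.2] w 4.34
tool cm [-1.37 -0.42  7.39] turn 0.001
[-0.096  0.129 -0.069  1.693  0.027  1.369 -0.257]
```

servo_tool([
  [[0,0,0],-0.1,3.5],
  [[0,0,0],-0.1,3.5],
  [[0,0,0],-0.1,3.5],
  [[0,0,0],0,3.5],
  [[0,0,0],0,3.5],
])

```text
clock: 10.88
position: [0.5151, 0.0307, 0.2394]
ee_rot: [0.993, 0.112, -0.023, 0.01]
ft_force: [-1.0, 0.1, -4.0]
grip_width: 0.505
```

```bash
python3 -c "
from h import *
goto(.499,.034,.165,-5.0); print(telemetry.get_obs()['joint_pos'].round(3))"
```

```text
t 10.8833 pos [0.5151 0.0307 0.2394] yaw 12.84 tilt [-0.0437 -0.0253] F [-1.   0.1 -4. ] w 4.31
tool cm [-1.13 -0.79  7.49] turn 0.311
[-0.08   0.126 -0.088  1.694  0.029  1.369  0.051]
```

servo_tool([
  [[-0.2,0,0],0.04,3.5],
  [[-0.2,0,0],0.04,3.5],
  [[-0.2,0,0],0.04,3.5],
  [[-0.2,0,0],0.04,3.5],
  [[-0.2,0,0],0.04,3.5],
  [[-0.2,0,0],0.04,3.5],
  [[0,0,0],0.04,3.5],
  [[0,0,0],0,3.5],
])

```text
clock: 11.55
position: [0.5029, 0.0292, 0.2399]
ee_rot: [0.998, -0.049, -0.021, 0.014]
ft_force: [-0.0, -0.4, -3.5]
grip_width: 0.503
```

```bash
python3 -c "
from h import *
goto(.499,.034,.165,-5.0); print(telemetry.get_obs()['joint_pos'].round(3))"
```

```text
t 11.55 pos [0.5029 0.0292 0.2399] yaw -5.68 tilt [-0.0433 -0.0252] F [-0.  -0.4 -3.5] w 4.3
tool cm [-0.13 -0.66  7.49] turn -0.012
[-0.093  0.098 -0.072  1.724  0.025  1.366 -0.27 ]
```

servo_tool([
  [[0,-0.3,1],-0.006,3.5],
  [[0.05,-0.2,1],-0.006,3.5],
  [[0.05,0,1],0,3.5],
  [[0.05,0,1],0,3.5],
  [[0.05,0,1],0,3.5],
  [[0.05,0,1],0,3.5],
  [[0.05,0,1],0,3.5],
  [[0.05,0,1],0,3.5],
  [[0.05,0,1],0,3.5],
  [[0.05,0,1],0,3.5],
  [[0,0,0],0,3.5],
])

```text
clock: 12.47
position: [0.5022, 0.0313, 0.1267]
ee_rot: [0.999, -0.043, -0.023, 0.014]
ft_force: [-0.8, -0.1, -3.8]
grip_width: 0.505
```

```bash
python3 -c "
from h import *
goto(.4985,.0335,.13,-5.0)"
```

```text
t 12.4667 pos [0.5022 0.0313 0.1267] yaw -4.98 tilt [-0.0466 -0.0256] F [-0.8 -0.1 -3.8] w 4.32
tool cm [-0.41 -0.18 -0.32] turn 0.0
```

servo_tool([
  [[-0.2,-0.1,0],0,3.5],
  [[-0.2,-0.1,0],0,3.5],
  [[0,0,0],0,3.5],
])

```text
clock: 12.72
position: [0.4982, 0.0338, 0.1266]
ee_rot: [0.999, -0.043, -0.023, 0.014]
ft_force: [0.1, 0.3, -4.2]
grip_width: 0.501
```

```bash
python3 -c "
from h import *
goto(.4985,.0335,.085,-5.0)
o=telemetry.get_obs()
from scipy.spatial.transform import Rotation as Ro
R=Ro.from_quat(o['ee_rot']).as_matrix();p=o['position']
# plate axis in world (approx vertical corrected by tilt), holes
a=np.radians(-5+90+np.array([0,120,240]));
out=[]
for n,(x,y,w,h) in dict(side=(200,120,140,140),scene=(220,120,140,140)).items():
    C=cal(n); im,d=eyes.camera(n); P=cloud(C,d); np.savez(n+'3.npz',im=im,d=d)
    q=P[(np.hypot(P[...,0]-.4985,P[...,1]-.0335)<.07)&(P[...,2]>.108)&(P[...,2]<.13)]
    A=np.c_[q[:,:2],np.ones(len(q))]
    for _ in range(3):
        s=np.linalg.lstsq(A,q[:,2],rcond=None)[0]; k=abs(A@s-q[:,2])<.003; A,q=A[k],q[k]
    print(n,len(q),'plane',s,'z at centre',s@[.4985,.0335,1], circ(q[cv2.convexHull(q[:,:2].astype(np.float32),returnPoints=False).ravel()][:,:2]))
    b=cv2.resize(im[y:y+h,x:x+w],None,fx=2.8,fy=2.8,interpolation=cv2.INTER_CUBIC)
    H=np.c_[.4985+.042*np.cos(a),.0335+.042*np.sin(a)]; H=np.c_[H,np.c_[H,np.ones(3)]@s]
    for u in proj(C,H): cv2.circle(b,tuple(((u-[x,y])*2.8).astype(int)),3,(0,0,255),-1)
    a2=np.radians(24.9+np.array([0,120,240]))
    for u in proj(C,np.c_[.4985+.042*np.cos(a2),.0335+.042*np.sin(a2),np.full(3,.067)]): cv2.circle(b,tuple(((u-[x,y])*2.8).astype(int)),3,(0,255,0),1)
    out.append(b)
cv2.imwrite('pics/c3.png',np.hstack(out))
"
```

```text
t 12.7167 pos [0.4982 0.0338 0.1266] yaw -4.99 tilt [-0.0469 -0.0256] F [ 0.1  0.3 -4.2] w 4.27
tool cm [ 0.21 -0.1   4.16] turn 0.0
side 1046 plane [-0.04498189 -0.01692793  0.14006721] z at centre 0.11707665219657211 [0.49765441 0.03672863 0.06498641]
scene 1448 plane [-0.04943866 -0.00936536  0.14082924] z at centre 0.11587032432873702 [0.49885907 0.03351982 0.06506989]
```

View pics/c3.png

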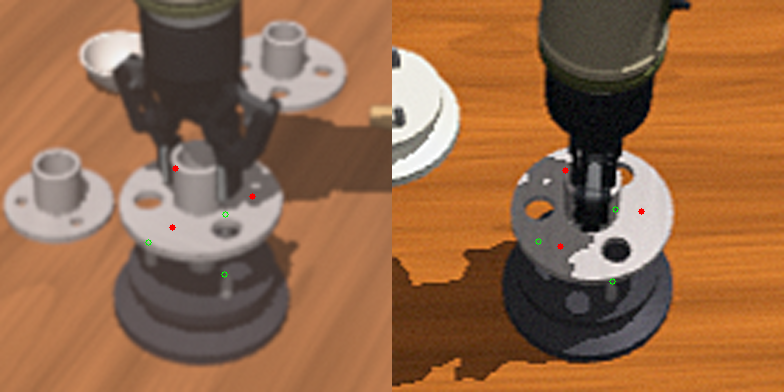

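The plate sits centred over the hub, with a fitted disc centre of about (0.498, 0.034). Each hole is directly above a green pin mark: in the side view, hole (148,200) is over pin (148,242), and hole (227,228) is over pin (224,273). The red marks are 60° off because I drew them in the wrong phase. I'll descend slowly.

servo_tool([
  [[0.05,0,0.8],0,3.5],
  [[0.05,0,0.8],0,3.5],
  [[0.05,0,0.8],0,3.5],
  [[0.05,0,0.8],0,3.5],
  [[0,0,0.4],0,3.5],
  [[0,0,0],0,3.5],
])

```text
clock: 13.32
position: [0.4996, 0.0324, 0.0876]
ee_rot: [0.999, -0.043, -0.022, 0.014]
ft_force: [-0.5, -0.1, -3.4]
grip_width: 0.502
```

```bash
python3 -c "
from h import *
goto(.4988,.0335,.0626,-5.0)"
```

```text
t 13.3167 pos [0.4996 0.0324 0.0876] yaw -5.0 tilt [-0.0445 -0.0254] F [-0.5 -0.1 -3.4] w 4.29
tool cm [ 0.02 -0.18  2.5 ] turn -0.0
```

servo_tool([
  [[0,-0.1,0.5],0,3.5],
  [[0,-0.05,0.5],0,3.5],
  [[0,0,0.5],0,3.5],
  [[0,0,0.4],0,3.5],
  [[0,0,0],0,3.5],
])

```text
clock: 13.73
position: [0.4987, 0.0335, 0.0663]
ee_rot: [0.999, -0.043, -0.022, 0.014]
ft_force: [-0.8, 0.3, -3.6]
grip_width: 0.505
```

```bash
python3 -c "
from h import *
goto(.4988,.0335,.0626,-5.0)"
```

```text
t 13.7333 pos [0.4987 0.0335 0.0663] yaw -5.0 tilt [-0.045  -0.0255] F [-0.8  0.3 -3.6] w 4.31
tool cm [ 0.03 -0.01  0.37] turn -0.0
```

The plate is past the pin tops with no contact. I'll press down gently to level it.

servo_tool([
  [[0,0,0.2],0,3.5],
  [[0,0,0.2],0,3.5],
  [[0,0,0.2],0,3.5],
  [[0,0,0.2],0,3.5],
])

```text
clock: 14.07
position: [0.4987, 0.0334, 0.064]
ee_rot: [0.999, -0.044, -0.022, 0.014]
ft_force: [-13.7, -1.0, 21.0]
grip_width: 0.501
```

```bash
python3 -c "
from h import *
goto(.4988,.0335,.0626,-5.0)"
```

```text
t 14.0667 pos [0.4987 0.0334 0.064 ] yaw -5.02 tilt [-0.0443 -0.0258] F [-13.7  -1.   21. ] w 4.28
tool cm [ 0.01 -0.01  0.14] turn -0.0
```

servo_tool([
  [[0,0,0.3],0,3.5],
  [[0,0,0.3],0,3.5],
  [[0,0,0.3],0,3.5],
  [[0,0,0.3],0,3.5],
], force=20)

```text
clock: 14.4
position: [0.4986, 0.0334, 0.0637]
ee_rot: [0.999, -0.044, -0.021, 0.014]
ft_force: [-19.6, -1.5, 32.1]
grip_width: 0.503
```

```bash
python3 -c "
from h import *
goto(.4988,.0335,.0626,-5.0)
C=cal('scene');im,d=eyes.camera('scene');P=cloud(C,d)
q=P[(np.hypot(P[...,0]-.4985,P[...,1]-.0335)<.07)&(P[...,2]>.045)&(P[...,2]<.064)]
A=np.c_[q[:,:2],np.ones(len(q))]
for _ in range(3):
    s=np.linalg.lstsq(A,q[:,2],rcond=None)[0]; k=abs(A@s-q[:,2])<.003; A,q=A[k],q[k]
print(s,s@[.4985,.0335,1])"
```

```text
t 14.4 pos [0.4986 0.0334 0.0637] yaw -5.05 tilt [-0.0423 -0.0261] F [-19.6  -1.5  32.1] w 4.29
tool cm [ 0.02 -0.01  0.11] turn -0.001
[-0.03553676 -0.00701768  0.07082388] 0.052873712000903045
```

servo_tool([
  [[-0.05,0,0.4],0,3.5],
  [[-0.05,0,0.4],0,3.5],
  [[-0.05,0,0.4],0,3.5],
  [[-0.05,0,0.4],0,3.5],
  [[-0.05,0,0.4],0,3.5],
  [[-0.05,0,0.4],0,3.5],
])

```text
clock: 14.95
position: [0.4984, 0.0335, 0.0624]
ee_rot: [0.999, -0.044, -0.016, 0.014]
ft_force: [-21.5, -1.2, 42.4]
grip_width: 0.507
```

```bash
cat >> h.py <<'E'
def plate():
    C=cal('scene');im,d=eyes.camera('scene');P=cloud(C,d)
    q=P[(np.hypot(P[...,0]-.4985,P[...,1]-.0335)<.07)&(P[...,2]>.045)&(P[...,2]<.064)]
    A=np.c_[q[:,:2],np.ones(len(q))]
    for _ in range(3):
        s=np.linalg.lstsq(A,q[:,2],rcond=None)[0]; k=abs(A@s-q[:,2])<.003; A,q=A[k],q[k]
    print('plate slope',s[:2],'z',s@[.4985,.0335,1]); return im
E
python3 -c "
from h import *
goto(.4988,.0335,.0626,-5.0);plate()"
```

```text
t 14.95 pos [0.4984 0.0335 0.0624] yaw -5.08 tilt [-0.0323 -0.0267] F [-21.5  -1.2  42.4] w 4.33
tool cm [ 0.04 -0.01 -0.02] turn -0.001
plate slope [-0.01871627 -0.00805477] z 0.052045733944991665
```

It's levelling, and the slope has gone from 2.8° to 1.1°. I'll press a little more.

servo_tool([
  [[-0.05,0,0.4],0,3.5],
  [[-0.05,0,0.4],0,3.5],
  [[-0.05,0,0.4],0,3.5],
  [[-0.05,0,0.4],0,3.5],
])

```text
clock: 15.33
position: [0.4983, 0.0334, 0.0622]
ee_rot: [0.999, -0.044, -0.012, 0.014]
ft_force: [-21.4, -2.5, 43.2]
grip_width: 0.51
```

```bash
python3 -c "
from h import *
goto(.4988,.0335,.0626,-5.0);plate()"
```

```text
t 15.3333 pos [0.4983 0.0334 0.0622] yaw -5.1 tilt [-0.0258 -0.0272] F [-21.4  -2.5  43.2] w 4.35
tool cm [ 0.05 -0.02 -0.04] turn -0.002
plate slope [-0.01120157 -0.0062671 ] z 0.051820605209445515
```

servo_tool([
  [[-0.05,0,0.4],0,3.5],
  [[-0.05,0,0.4],0,3.5],
  [[-0.05,0,0.4],0,3.5],
  [[-0.05,0,0.4],0,3.5],
  [[0,0,0.1],0,3.5],
  [[0,0,0],0,3.5],
  [[0,0,0],0,3.5],
])

```text
clock: 15.97
position: [0.499, 0.0332, 0.0641]
ee_rot: [0.999, -0.044, -0.007, 0.014]
ft_force: [-0.5, -1.6, -4.3]
grip_width: 0.502
```

```bash
python3 -c "
from h import *
goto(.4988,.0335,.0626,-5.0);plate()"
```

```text
t 15.9667 pos [0.499  0.0332 0.0641] yaw -5.11 tilt [-0.0162 -0.0277] F [-0.5 -1.6 -4.3] w 4.29
tool cm [-0.02 -0.03  0.15] turn -0.002
plate slope [-0.00840079 -0.01411858] z 0.05341593308513474
```

It has rebounded about 1.5 mm and now hangs level. I'll set it down again with light contact.

servo_tool([
  [[0,0,0.15],0,3.5],
  [[0,0,0.2],0,3.5],
  [[0,0,0.2],0,3.5],
  [[0,0,0.2],0,3.5],
])

```text
clock: 16.35
position: [0.4991, 0.0328, 0.0621]
ee_rot: [0.999, -0.045, -0.008, 0.015]
ft_force: [-15.4, -2.2, 29.2]
grip_width: 0.501
```

```bash
python3 -c "
from h import *
goto(.4988,.0335,.0626,-5.0);plate()"
```

```text
t 16.35 pos [0.4991 0.0328 0.0621] yaw -5.16 tilt [-0.0173 -0.0283] F [-15.4  -2.2  29.2] w 4.28
tool cm [-0.04 -0.07 -0.05] turn -0.003
plate slope [-0.00574826 -0.00079518] z 0.051747613579627566
```

Flat and down. Releasing now.

servo_tool([
  [[0,0,0.1],0,4.4],
  [[0,0,0],0,4.8],
  [[0,0,0],0,5.5],
  [[0,0,0],0,6.5],
  [[0,0,0],0,6.8],
  [[0,0,0],0,6.8],
  [[0,0,0],0,6.8],
])

```text
clock: 16.98
position: [0.5006, 0.0334, 0.062]
ee_rot: [0.999, -0.045, -0.007, 0.014]
ft_force: [-0.2, -0.2, 1.0]
grip_width: 0.797
```

```bash
python3 -c "
from h import *
goto(.4988,.0335,.20,-5.0);plate()"
```

```text
t 16.9833 pos [0.5006 0.0334 0.062 ] yaw -5.14 tilt [-0.0148 -0.0274] F [-0.2 -0.2  1. ] w 6.81
tool cm [ -0.35   0.4  -13.79] turn -0.002
plate slope [-0.00265257 -0.00056082] z 0.05164861406470689
```

servo_tool([
  [[0,0.02,-0.7],0,6.8],
  [[0,0.03,-1],0,6.8],
  [[0,0.03,-1.2],0,6.8],
  [[0,0.04,-1.5],0,6.8],
  [[0,0.04,-1.5],0,6.8],
  [[0,0.05,-2],0,6.8],
  [[0,0.05,-2],0,6.8],
  [[0,0,-2.5],0,6.8],
  [[0,0,-2.5],0,6.8],
  [[0,0,-2],0,6.8],
  [[0,0,-1],0,6.8],
  [[0,0,0],0,6.8],
])

```text
clock: 18.03
position: [0.5021, 0.0357, 0.2586]
ee_rot: [0.999, -0.045, -0.005, 0.014]
ft_force: [0.2, -1.2, 0.1]
grip_width: 0.801
```

```bash
python3 -c "
from h import *
goto(.4988,.0335,.20,-5.0);a=plate()
b,_=eyes.camera('side')
f=lambda im,x,y:cv2.resize(im[y:y+150,x:x+180],None,fx=2.2,fy=2.2,interpolation=cv2.INTER_CUBIC)
cv2.imwrite('pics/c4.png',np.hstack([f(b,180,130),f(a,200,130)]))"
```

```text
t 18.0333 pos [0.5021 0.0357 0.2586] yaw -5.13 tilt [-0.0112 -0.0265] F [ 0.2 -1.2  0.1] w 6.84
tool cm [-0.25  0.08  5.86] turn -0.002
plate slope [ 0.00031616 -0.0009028 ] z 0.05162661386184765
```

View pics/c4.png

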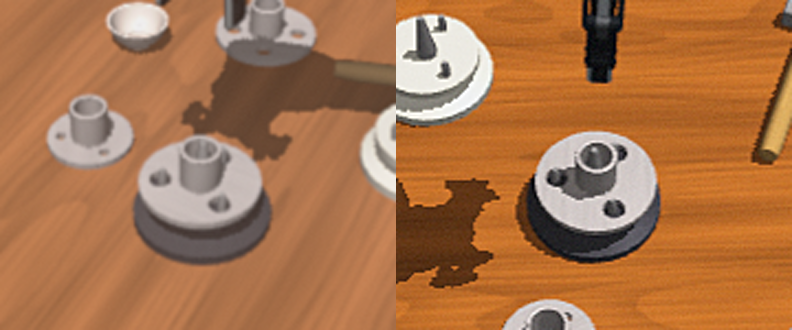

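The plate lies flat on the dark hub with a pin in each hole. In the side view the holes are at (160,178), (218,203) and (222,155). The gripper is clear and the other plates have not moved. I'm handing in.

```bash
python3 -c "
from workcell import order
print(order.hand_in())"
```

```text
the job is handed in; nothing more can be done
None
```

The three-hole lap plate is seated on the dark drive hub with a pin in each hole. I let go only once it was down, and I handed the job in at about 18 s on the robot's clock.

**Last checks:**
- **Seating:** depth puts the plate's top at 51.6 mm, against 53 mm nominal, which is within camera error. Out of line it would have read about 75 mm. The slope is under 0.1°.
- **Clearance:** the gripper is about 20 cm up and touching nothing, and no force reading I took went above about 50 N.
- **Other plates:** the small plate and the four-hole plate were not touched, and the last pictures show nothing moved. I judged that by eye and did not measure it.

**What went wrong on the way:**
- **Tilt in the carry:** the tool drifted almost 3° out of level while carrying the plate. I levelled the plate by pressing it gently onto the hub with a light grip. It lifted about 1.5 mm when I eased off, so I set it down again before releasing.
- **Overlay mistake:** one of my check pictures had its hole marks drawn 60° off. The alignment itself was correct.

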